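Tune the altar-shelf radio to the chanting station

ROBOT

A 6-joint arm with a two-finger parallel gripper is mounted at the origin on the work surface. World frame = base frame: x ahead of the robot, y to its left, z up, the work surface at z = 0. Lengths are in m, angles in degrees, forces in N, time in s.
With the tool pointing down it reaches from about 0.35 to 0.875 m from the base axis. Payload 4.2 kg.
Tool frame: the origin (TCP) lies between the finger pads; the fingertips stand 11 mm ahead of it and the grasp point (between the pads) lies 8 mm behind it; z points along the fingers, y is the direction in which the jaws open and shut (so a half turn about z gives the same grasp; the last joint's range is limited). The gripper opens to 87 mm and grips with 3 to 60 N. Pads are 19 mm wide; open, the fingers measure 117 mm over their backs; the gripper's body (75 mm by 190 mm) begins 51 mm behind the grasp point.
Start: joints at [85.061, 22.042, 0.453, 0, -68.411, -14.817], TCP at [0.211, 0.588, 0.234] pointing down, gripper open.
Joint ranges: [-179.83, 179.83], [-69.29, 118.12], [-61.27, 80.66], [-181.25, 117.63], [-171.15, -9.14], [-177.46, 177.46]. Speed limits (degrees/s): [159.86, 159.86, 180, 180, 180, 180].

INTERFACE

Orientations are given as a 3x3 rotation matrix whose columns are the frame's x, y, z axes.
In Python, from station import sense, capture, get_calibration, finish_job, search_frame, cut_out gives the robot as it stands.
- The arm moves only by the tool arm_command, never from a script. Its argument "rows" is a list of rows, each an object with "fingers": the opening in per cent of the stroke, from 0 (shut) to 100 (fully open); "travel": the shift along the tool's x, y, z in cm, a list of three; "roll": the turn about the tool's z in degrees. A call has 1 to 10 rows; each row is the pose to reach, as a shift and turn from the pose commanded when the call began, along the tool's axes at that moment; what a row does not reach only later rows make up. A row lasts 1/10 s, in which the tool goes at most 50 mm and 8.59 degrees, less where a joint would pass 70% of its speed; a pose out of reach is approached as far as the arm can. A call with a gripper value outside its range is refused whole. The fingers move at their own pace and stop on an object; the grip force is fixed at half the most. Time passes only in rows, so rows that repeat a pose let the fingers close. It gives the time, the measured TCP pose, the force and the opening at its end, in the units of the state.
- sense(): the state, without advancing time (a new reading comes with each control period).
- capture(name): name is "scene" or "top"; returns (picture, depth): 384x512x3 uint8, red, green, blue; 384x512 float32, m along the optical axis (not along the pixel's ray), 0 where there is no reading.
- get_calibration(name): a dict with "fov_y" (degrees; the focal length in pixels is half the picture's height over the tangent of half this angle, whatever the lens; pixels are square), "cx", "cy" (the principal point, pixels), "origin" and "attitude" of the camera in the world. Camera axes: x right, y down, z forward; pixel columns grow to the right and rows downward; lengths in m; the calibration is good to about 2 mm. A picture is of the moment at which its call begins. get_calibration takes no time and is no camera call.
- finish_job(): hands the job in, once; it reports no verdict.
Trained networks look in the newest picture that a camera, given by its name, has taken for a name from the list of things; names that differ only in an ending like _2 or _b are one class to them, and where a whole thing is asked for, a point or a joint stands for the part that bears it (a point fixed in the world has none). Each returns a list of dicts, best first, with "p" (0 to 1); they miss things now and then, are a little off and sometimes report something else, mostly with a low value. They report only what shows in the picture. A call takes as long as a camera call. They do not tell look-alikes from the thing itself.
- search_frame(camera, label): "position" ([x, y, z] in m, in world coordinates, good to about 4 mm: the middle of the surface that is visible of it).
- cut_out(camera, label): "mask" (384x512 bool, what is visible of it).
The state is a dict: "time_s": time; "joints": joint angles; "joint_velocities": joint speeds; "effort": joint torques, N m; "tcp_pos": TCP position; "ee_rot": TCP orientation; "wrist_force": force on the tool from outside, world axes, zero at the start; "moment": the same for the moment, N m; "gripper_width": opening from 0.0 (shut) to 1.0 (fully open).
Only numpy, scipy, OpenCV 4.12 (cv2) and the standard library are available. Lean on these libraries where they do the work, as an engineer would, in place of code of your own. Each camera call takes 0.05 s, during which the arm holds its last target. There are 200 camera calls.

TASK

Tune the radio for the evening chanting: first lift the red prayer book off the radio's dial and lay it squarely on top of the pile of the two other prayer books, without dropping it. Then roll the radio's black tuning wheel with a light press of the fingertip until the needle stands over the red station mark (not the green one), and leave the other things on the shelf where they are.

Things in the scene. Friction and masses are not known exactly. Their poses are not given: they have to be found in the camera images.
- radio: Table radio, does not move: dark wood cabinet, flat grey top panel, 130 mm deep (x), 280 mm wide (y), top at z = 112 mm; origin centre of underside, z up, speaker side to -x. In the top a white slide-rule dial under a clear rigid cover flush with the panel, 50 by 160 mm (long along y), centred at (0, 35) mm; near the -y end the tuning wheel stands out of a slot.
- wheel_top (a point): Highest point of the tuning wheel, at (0, -93, 123) mm in the radio's frame, axes as the radio's; does not move. The wheel is a black ribbed rigid thumbwheel, radius 26 mm, width 16 mm, axle along the radio's x, standing 11 mm out of the panel. A fingertip pressed down on it and dragged along the radio's y rolls it by friction.
- tuning_wheel (a joint): Turn of the tuning wheel (rad), -5 to 5; grows when the rim's top is dragged to the radio's +y and moves the needle 12 mm to +y per rad (0.46 mm per mm of rim travel). Drag at the rim about 1.4 N: a press under about 3 N slips, 4 to 12 N is right, over 30 N is too hard for it. It stays where it is left.
- needle (a point): Middle of the dial needle, a black line 2 mm wide and 46 mm long (along the radio's x) 3 mm below the top panel, under the clear cover. It moves along the radio's y, in the same direction as the rim's top, and only with the wheel. Axes as the radio's.
- red_mark: Red station mark stuck on the dial scale below the needle, 18 mm long (x) by 5 mm wide (y), origin at its centre, axes as the radio's; does not move. The needle stands over it when the needle's middle is within its width along y.
- green_mark: Green mark of another station, same shape, on the other side of the dial; which side is red or green varies.
- red_book: Red hardcover pocket prayer book, closed and rigid, 92 mm (x) by 64 mm (y) by 16 mm thick, about 90 g; origin at the centre of its underside. It starts flat on the radio over the dial, its length roughly along the radio's y.
- middle_book: Blue prayer book of the same size, the upper one of the pile of two that stands on the shelf; origin at the centre of its underside, its top 16 mm higher. The red book goes squarely on it, length along length (either way round).
- bottom_book: Green prayer book of the same size, the lower one of the pile, flat on the shelf.
- elephant: Yellow ceramic elephant about 110 mm long and 95 mm high; loose bystander; origin centre of underside.
- cup: Glass offering cup, 66 mm across, 75 mm high; loose bystander; origin centre of underside.
- bell: Aluminium hand bell with wooden handle, 60 mm across, 100 mm high; loose bystander; origin centre of underside.
- vase: Steel vase, 90 mm across, 165 mm high; loose bystander; origin centre of underside.
Not all that is in view belongs to the job. There is more than one size of the red_book; the job needs the largest.

How it is judged (in metres and radians):
On the way, in this order (a step that is already met when the one before it is completed fails the run):
1. the red book lies squarely on the pile and is let go (x of red_book in the frame of middle_book between -0.008 and 0.008 m and y of red_book in the frame of middle_book between -0.008 and 0.008 m and z of red_book in the frame of middle_book between 0.012 and 0.02 m and angle between the x axis of red_book and the x axis of middle_book, either way round below 0.12 rad and angle between each of red_book, middle_book's own z axis and vertical below 0.06 rad and x of middle_book in the frame of bottom_book between -0.01 and 0.01 m and y of middle_book in the frame of bottom_book between -0.01 and 0.01 m and z of middle_book in the frame of bottom_book between 0.012 and 0.02 m and angle between the x axis of middle_book and the x axis of bottom_book, either way round below 0.12 rad and contact force between the fingers and red_book below 0.1 N and linear speed of red_book below 0.02 m/s), for 0.2 s.
2. the needle stands over the red mark (y of needle in the frame of red_mark between -0.0025 and 0.0025 m and velocity of joint tuning_wheel between -0.1 and 0.1 rad/s), for 0.2 s.
At the end, for the whole second after the job is handed in: The red book rests on the blue one, within 8 mm of its centre along both edges and 0.12 rad of its direction, the blue one within 10 mm and 0.12 rad of the green one, all let go and still; the needle is within 2.5 mm of the red mark's centre along the dial, the wheel at rest (all of step 1 and all of step 2 and linear speed of each of middle_book, bottom_book below 0.02 m/s); the robot touches nothing.
It fails at once if the elephant, cup, bell or vase is pushed more than 20 mm away or tipped over (distance of any of elephant, cup, bell, vase from where it was at the start of the episode above 0.02 m or angle between any of elephant, cup, bell, vase's own z axis and vertical above 0.4 rad).
It fails at once if the red book is dropped from more than about 18 mm instead of laid down (contact force between the fingers and red_book below 0.1 N and linear speed of red_book above 0.6 m/s).
It fails at once if the fingers press on the radio or its wheel with more than 35 N (contact force between the fingers and radio above 35 N).
It also fails if it takes over 64 s, if anything falls off the work surface, if the arm or the gripper's body presses on something with over 40 N, if the wrist force passes 120 N, or if a joint passes its speed limit or range.

## Working session

There is one attempt and no reset: what is moved stays moved. The work goes in short steps, Python scripts to look and compute and a tool call to move; the robot and the scene stay as the last step left them, time stands still between calls to the robot, and variables do not carry over. Pictures are saved under pics/ and viewed, about 8 in all and at most 12, crops included, and the job is handed in when it is done.

Besides the shell and the picture viewer there is one more tool, called after "Request:" by a JSON object that holds its "method" and its "body", one argument or row to a line. arm_command: Moves the arm, as the interface text tells. Its arguments: {"type":"object","properties":{"rows":{"type":"array","items":{"type":"object","properties":{"fingers":{"type":"number"},"travel":{"type":"array","items":{"type":"number"}},"roll":{"type":"number"}}}}},"required":["rows"]}

```bash
mkdir -p pics
cat > h.py <<'E'
import numpy as np, cv2
from station import *
def pts(cam,d):
    c=get_calibration(cam); f=192/np.tan(np.radians(c['fov_y']/2))
    v,u=np.mgrid[0:384,0:512]
    P=np.stack([(u-c['cx'])*d/f,(v-c['cy'])*d/f,d],-1)
    return P@np.array(c['attitude']).T+np.array(c['origin'])
def save(n,im,s=1.5): cv2.imwrite(f'pics/{n}.png',cv2.resize(im[...,::-1],None,fx=s,fy=s))
def rect(P,m,zmin=None):
    q=P[m]; z=np.median(q[:,2]); q=q[abs(q[:,2]-z)<.006]
    r=cv2.minAreaRect((q[:,:2]*1000).astype(np.float32)); return r,z
E
python3 - <<'E'
from h import *
for cam in ['scene','top']:
    im,d=capture(cam); save(cam+'1',im); np.savez(cam+'1',im=im,d=d)
    c=get_calibration(cam);print(cam,c['origin'],c['fov_y'],np.round(c['attitude'],2).tolist())
    for l in ['radio','wheel_top','needle','red_mark','green_mark','red_book','middle_book','bottom_book','elephant','cup','bell','vase']:
        print(l,[(round(r['p'],2),np.round(r['position'],3).tolist()) for r in search_frame(cam,l)[:3]])
s=sense();print(s['time_s'],s['ee_rot'],s['wrist_force'])
E
```

```text
scene [1.42194903 0.73136134 1.01416487] 42.851479422006044 [[-0.69, 0.45, -0.57], [0.72, 0.45, -0.52], [0.02, -0.77, -0.64]]
radio [(0.84, [0.626, 0.175, 0.106]), (0.25, [0.574, 0.198, 0.127])]
wheel_top [(0.58, [0.632, 0.173, 0.104])]
needle [(0.17, [0.63, 0.175, 0.106])]
red_mark []
green_mark []
red_book [(0.81, [0.574, 0.196, 0.125]), (0.7, [0.407, 0.265, 0.008])]
middle_book [(0.92, [0.548, -0.206, 0.03])]
bottom_book [(0.55, [0.572, 0.198, 0.125])]
elephant [(0.83, [0.741, -0.129, 0.072])]
cup [(0.73, [0.57, -0.412, 0.09]), (0.58, [0.431, 0.375, 0.053])]
bell [(0.72, [0.462, -0.4, 0.027]), (0.46, [0.573, -0.412, 0.092])]
vase [(0.66, [0.572, -0.41, 0.092]), (0.34, [0.629, 0.176, 0.108])]
top [ 0.31322255 -0.00498087  1.37058355] 45.84606878002644 [[-0.06, -0.98, 0.21], [-1.0, 0.06, -0.02], [0.0, -0.21, -0.98]]
radio [(0.66, [0.576, 0.13, 0.112])]
wheel_top [(0.93, [0.58, 0.134, 0.11])]
needle []
red_mark [(0.58, [0.538, -0.212, 0.033]), (0.43, [0.544, -0.419, 0.108])]
green_mark []
red_book [(0.93, [0.57, 0.194, 0.13]), (0.82, [0.403, 0.149, 0.007]), (0.55, [0.402, 0.263, 0.011])]
middle_book [(0.69, [0.542, -0.213, 0.034])]
bottom_book []
elephant [(0.84, [0.72, -0.15, 0.078])]
cup [(0.55, [0.41, 0.384, 0.038]), (0.24, [0.577, 0.135, 0.11])]
bell [(0.85, [0.452, -0.402, 0.034])]
vase [(0.67, [0.545, -0.419, 0.11])]
1.3 [[ 9.41149065e-01 -3.37991772e-01 -1.78728584e-05]
 [-3.37991772e-01 -9.41149065e-01 -1.34033603e-05]
 [-1.22907985e-05  1.86554391e-05 -1.00000000e+00]] [ 0.21983315 -0.15785863 -0.19918798]
```

View pics/top1.png

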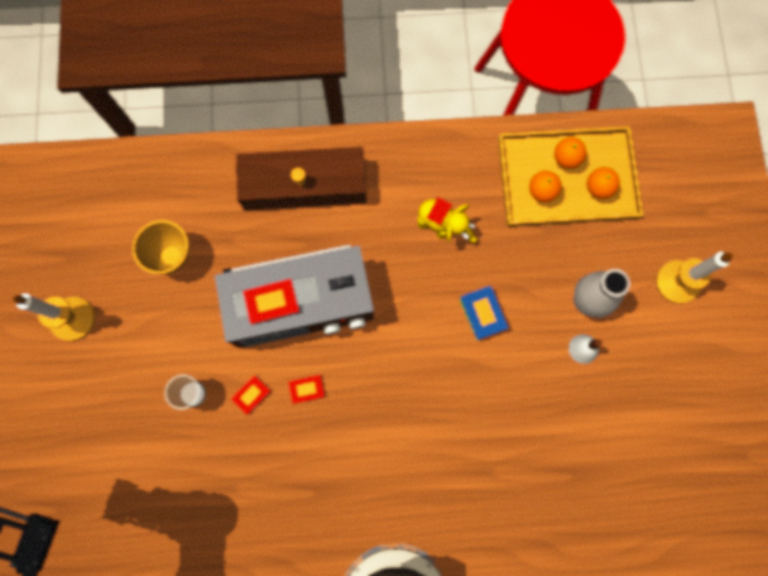

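View pics/scene1.png

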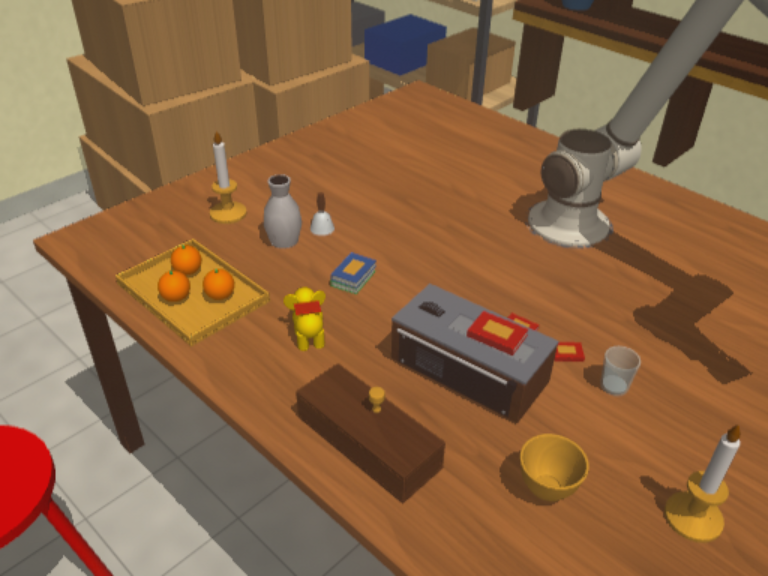

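Run:
```python
from h import *
for cam in ['top','scene']:
    D=np.load(cam+'1.npz'); P=pts(cam,D['d']); capture(cam)
    for l in ['red_book','middle_book','radio']:
        for r in cut_out(cam,l)[:3]:
            m=r['mask']&(D['d']>0)
            if l=='radio': m&=(abs(P[...,2]-.112)<.006)
            if m.sum()<30: continue
            (c,s,a),z=rect(P,m)
            print(cam,l,round(r['p'],2),m.sum(),np.round(c,1),np.round(s,1),round(a,1),round(z,4))
```

```text
top red_book 0.93 809 [567.3 194.5] [65.9 91.9] 11.9 0.1297
top red_book 0.89 331 [404.9 256.9] [45.  61.7] 44.1 0.0127
top red_book 0.77 352 [409.3 146.9] [44.8 64.9] 8.8 0.0125
top middle_book 0.97 709 [ 538.6 -215.1] [92.4 65.6] 16.7 0.034
top radio 0.6 3400 [585.7 153.9] [136.8 280.2] 8.8 0.1136
scene red_book 0.65 88 [397.2 151. ] [24.8 61.1] 7.5 0.0112
scene red_book 0.57 684 [566.6 198. ] [73.6 93.6] 13.2 0.1273
scene red_book 0.54 225 [403.1 264.9] [52.3 54.9] 38.0 0.0104
scene middle_book 0.9 457 [ 537.6 -210.9] [97.1 68.7] 15.9 0.0307
scene radio 0.75 2608 [584.3 157.4] [138.9 282.2] 8.0 0.1117
```

Top picture: the large red book lies on the radio at about (270,300), the wheel is at (342,282) and the blue book is at (485,313). Two smaller red books lie on the shelf at (250,395) and (307,389). The scene view agrees, with the book at (498,332), the wheel at (432,309) and the pile at (353,270).

Next I move above the red book.

Request:
{"method": "arm_command", "body": {
  "rows": [
    {"travel":[4.7,2.5,0],"roll":6,"fingers":100},
    {"travel":[9.4,5,0],"roll":12,"fingers":100},
    {"travel":[14,7.5,0],"roll":18,"fingers":100},
    {"travel":[18.7,10,0],"roll":24,"fingers":100},
    {"travel":[23.4,12.4,0],"roll":30,"fingers":100},
    {"travel":[28,14.9,0],"roll":36,"fingers":100},
    {"travel":[32.7,17.4,0],"roll":42,"fingers":100},
    {"travel":[37.4,19.9,0],"roll":48,"fingers":100},
    {"travel":[42,22.4,0],"roll":54,"fingers":100},
    {"travel":[46.7,24.9,0],"roll":58.2,"fingers":100}
  ]
}}

```text
time_s: 2.7
tcp_pos: [0.5481, 0.216, 0.2339]
ee_rot: [[0.205, -0.979, 0.001], [-0.979, -0.205, 0.0], [-0.0, -0.001, -1.0]]
wrist_force: [0.2, 0.3, -0.4]
gripper_width: 0.997
```

Run:
```python
from h import *
for i in range(3): capture('top')
s=sense();print(s['time_s'],s['tcp_pos'],np.round(s['ee_rot'],3).tolist(),s['wrist_force'],np.round(s['joints'],1),s['gripper_width'])
```

```text
2.85 [0.5484901  0.21515828 0.23309832] [[0.204, -0.979, -0.0], [-0.979, -0.204, -0.0], [0.0, 0.0, -1.0]] [-0.58095513  0.59890991  0.33271571] [ 37.2  18.6  -4.8   0.  -66.6 -25.4] 0.9996880939444364
```

Request:
{"method": "arm_command", "body": {
  "rows": [
    {"travel":[1.1,-0.7,1],"fingers":100},
    {"travel":[2.2,-1.4,3],"fingers":100},
    {"travel":[2.2,-1.4,5.5],"fingers":100},
    {"travel":[2.2,-1.4,7.5],"fingers":100},
    {"travel":[2.2,-1.4,9],"fingers":100},
    {"travel":[2.2,-1.4,10],"fingers":100},
    {"travel":[2.2,-1.4,10.5],"fingers":100},
    {"travel":[2.2,-1.4,10.7],"fingers":100},
    {"travel":[2.2,-1.4,10.7],"fingers":100}
  ]
}}

```text
validation failed for argument at $.ro...
```

Run:
```python
from h import *
a=capture('top')[0]; b=capture('scene')[0]
A=cv2.resize(a[150:260,120:280],None,fx=3.5,fy=3.5); B=cv2.resize(b[150:300,230:400],None,fx=2.57,fy=2.57)
A=cv2.resize(A,(B.shape[1],B.shape[0])); save('grasp',np.hstack([A,B])[:,:],.9)
s=sense();print(s['time_s'],s['tcp_pos'],s['wrist_force'])
```

```text
2.95 [0.54695726 0.21743768 0.23338345] [ 0.57659173  0.08129124 -0.13879284]
```

View pics/grasp.png

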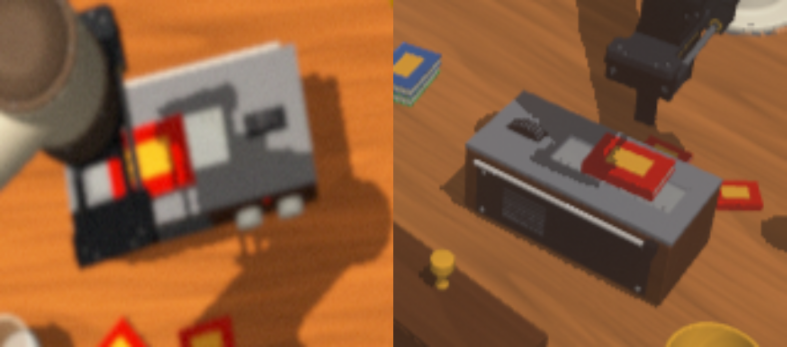

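The picture shows the gripper still hovering above the book. The call was refused, most likely because roll was missing, so I'll repeat it with roll and the averaged pose.

Request:
{"method": "arm_command", "body": {
  "rows": [
    {"travel":[1.2,-0.7,1],"roll":0,"fingers":100},
    {"travel":[2.4,-1.4,3],"roll":0,"fingers":100},
    {"travel":[2.4,-1.4,5.5],"roll":0,"fingers":100},
    {"travel":[2.4,-1.4,7.5],"roll":0,"fingers":100},
    {"travel":[2.4,-1.4,9],"roll":0,"fingers":100},
    {"travel":[2.4,-1.4,10],"roll":0,"fingers":100},
    {"travel":[2.4,-1.4,10.5],"roll":0,"fingers":100},
    {"travel":[2.4,-1.4,10.7],"roll":0,"fingers":100},
    {"travel":[2.4,-1.4,10.7],"roll":0,"fingers":100}
  ]
}}

```text
time_s: 3.85
tcp_pos: [0.5658, 0.1975, 0.1269]
ee_rot: [[0.209, -0.978, 0.001], [-0.978, -0.209, 0.0], [-0.0, -0.001, -1.0]]
wrist_force: [-0.4, -0.2, 0.1]
gripper_width: 1.0
```

Run:
```python
from h import *
T=[]
a=capture('top')[0]; b=capture('scene')[0]
for i in range(8): capture('top'); s=sense(); T.append(s['tcp_pos'])
A=cv2.resize(a[150:260,120:280],None,fx=3.5,fy=3.5); B=cv2.resize(b[150:300,230:400],None,fx=2.57,fy=2.57)
A=cv2.resize(A,(B.shape[1],B.shape[0])); save('grasp2',np.hstack([A,B])[:,:],.9)
print(s['time_s'],np.mean(T,0),np.std(T,0),s['wrist_force'])
```

```text
4.35 [0.56586591 0.19724194 0.12703516] [1.19717306e-04 9.99416066e-05 2.36536251e-04] [0.07337282 0.16756414 0.65065295]
```

View pics/grasp2.png

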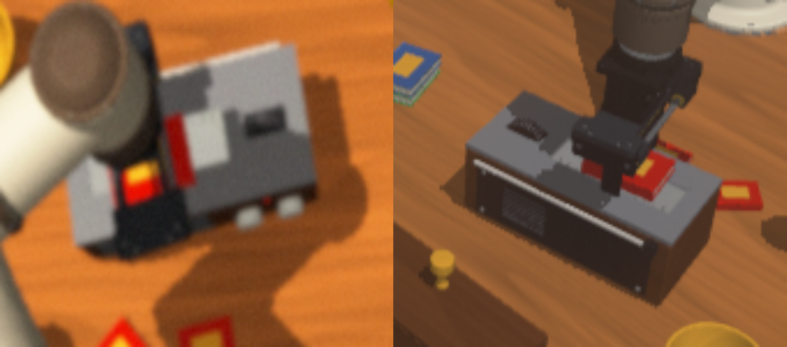

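The fingers straddle the book: the scene crop shows a finger on its near side at (612,180). I'll close and lift.

Request:
{"method": "arm_command", "body": {
  "rows": [
    {"travel":[0,0,0.1],"roll":0,"fingers":50},
    {"travel":[0,0,0.1],"roll":0,"fingers":50},
    {"travel":[0,0,0.1],"roll":0,"fingers":50},
    {"travel":[0,0,0.1],"roll":0,"fingers":50},
    {"travel":[0,0,0.1],"roll":0,"fingers":50},
    {"travel":[0,0,0.1],"roll":0,"fingers":50},
    {"travel":[0,0,0.1],"roll":0,"fingers":50},
    {"travel":[0,0,0.1],"roll":0,"fingers":50}
  ]
}}

```text
time_s: 5.15
tcp_pos: [0.5657, 0.1972, 0.1255]
ee_rot: [[0.209, -0.978, -0.0], [-0.978, -0.209, -0.0], [0.0, 0.0, -1.0]]
wrist_force: [0.9, -0.5, -0.1]
gripper_width: 0.731
```

Request:
{"method": "arm_command", "body": {
  "rows": [
    {"travel":[0,0,-0.3],"roll":0,"fingers":50},
    {"travel":[0,0,-1],"roll":0,"fingers":50},
    {"travel":[0,0,-2],"roll":0,"fingers":50},
    {"travel":[0,0,-3.5],"roll":0,"fingers":50},
    {"travel":[0,0,-5.5],"roll":0,"fingers":50},
    {"travel":[0,0,-7.5],"roll":0,"fingers":50},
    {"travel":[0,0,-9],"roll":0,"fingers":50},
    {"travel":[0,0,-10],"roll":0,"fingers":50},
    {"travel":[0,0,-10.5],"roll":0,"fingers":50},
    {"travel":[0,0,-10.5],"roll":0,"fingers":50}
  ]
}}

```text
time_s: 6.15
tcp_pos: [0.5658, 0.1973, 0.2313]
ee_rot: [[0.209, -0.978, 0.001], [-0.978, -0.209, 0.001], [-0.001, -0.001, -1.0]]
wrist_force: [-0.4, 0.4, -1.6]
gripper_width: 0.73
```

```bash
cat > st.py <<'E'
from h import *
R=[]
for i in range(6): capture('top'); s=sense(); R.append(np.r_[s['tcp_pos'],s['wrist_force']])
print(s['time_s'],np.round(np.mean(R,0),4),np.round(s['ee_rot'],3).tolist(),s['gripper_width'],np.round(s['joints'],1))
E
python3 - <<'E'
import st
from h import *
im,d=capture('scene'); P=pts('scene',d); np.savez('lift',im=im,d=d)
for r in cut_out('scene','red_book'):
    m=r['mask']&(d>0)&(P[...,2]>.15)
    print(r['p'],m.sum(), rect(P,m) if m.sum()>20 else '')
top,dt=capture('top'); np.savez('lt',im=top,d=dt)
a,b=im[100:290,220:400],top[130:290,100:300]
save('lift',np.hstack([cv2.resize(a,(380,400)),cv2.resize(b,(420,400))]),1)
E
```

```text
6.45 [ 0.5653  0.197   0.2298 -0.0253  0.1398 -1.0796] [[0.209, -0.978, -0.001], [-0.978, -0.209, -0.001], [0.001, 0.002, -1.0]] 0.7303347377972887 [ 34.7  19.7  -3.7  -0.  -66.7 -22.6]
0.74 377 (((566.5894775390625, 198.12322998046875), (68.69129943847656, 92.3714828491211), 13.130942344665527), np.float64(0.23086197194744884))
0.68 0 
0.53 0
```

View pics/lift.png

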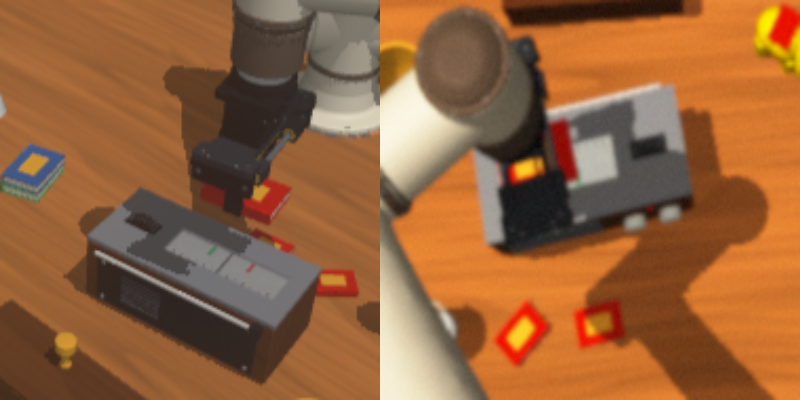

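The book is held level, and its width reads 63.5 mm. The dial is now visible in the scene crop: green mark at (212,250), needle at (222,262) and red mark at (250,268), so red is on the +y side. Next I carry the book over the pile.

Request:
{"method": "arm_command", "body": {
  "rows": [
    {"travel":[2,0.6,0],"roll":6,"fingers":50},
    {"travel":[5.8,1.7,0],"roll":14,"fingers":50},
    {"travel":[10.2,2.9,0],"roll":22.5,"fingers":50},
    {"travel":[14.8,4.2,0],"roll":31,"fingers":50},
    {"travel":[19.4,5.5,0],"roll":39.5,"fingers":50},
    {"travel":[24,6.9,0],"roll":48,"fingers":50},
    {"travel":[28.6,8.2,0],"roll":56.5,"fingers":50},
    {"travel":[33.2,9.5,0],"roll":65,"fingers":50},
    {"travel":[37.3,10.7,0],"roll":73,"fingers":50},
    {"travel":[39.5,11.3,0],"roll":80,"fingers":50}
  ]
}}

```text
time_s: 7.6
tcp_pos: [0.5369, -0.2157, 0.2304]
ee_rot: [[-0.93, -0.368, -0.0], [-0.368, 0.93, -0.0], [0.0, -0.0, -1.0]]
wrist_force: [0.8, 0.6, -2.2]
gripper_width: 0.731
```

Run:
```python
import st
from h import *
im,d=capture('scene'); P=pts('scene',d); np.savez('over',im=im,d=d)
for r in cut_out('scene','red_book'):
    m=r['mask']&(d>0)&(P[...,2]>.15)
    if m.sum()>20: print(r['p'],m.sum(), rect(P,m))
for r in cut_out('scene','middle_book'):
    m=r['mask']&(d>0); print(r['p'],m.sum(), rect(P,m))
# dial crop, needle measurement
for n,p in [('red_mark',0),('green_mark',0),('needle',0)]:
    print(n,[(round(r['p'],2),np.round(r['position'],4)) for r in search_frame('scene',n)[:2]])
top,dt=capture('top'); np.savez('over_t',im=top,d=dt)
b=top[150:240,135:260]; a=im[180:285,255:375]
save('dial',np.hstack([cv2.resize(a,(400,350)),cv2.resize(b,(400,288)).copy() if 0 else cv2.resize(b,(400,350))]),1)
```

```text
7.9 [ 0.5373 -0.214   0.2303 -0.0128 -0.088  -0.9981] [[-0.926, -0.377, -0.0], [-0.377, 0.926, 0.0], [-0.0, 0.0, -1.0]] 0.7341785619881255 [ -5.5  17.6  -6.6  -0.  -65.8 -62.4]
0.82 371 (((537.4346923828125, -210.94439697265625), (102.00910186767578, 62.50652313232422), 23.147891998291016), np.float64(0.23201733953664194))
0.72 439 (((537.0848388671875, -210.99819946289062), (103.35911560058594, 67.40557098388672), 17.470516204833984), np.float64(0.030949803243902396))
red_mark []
green_mark []
needle []
```

View pics/dial.png

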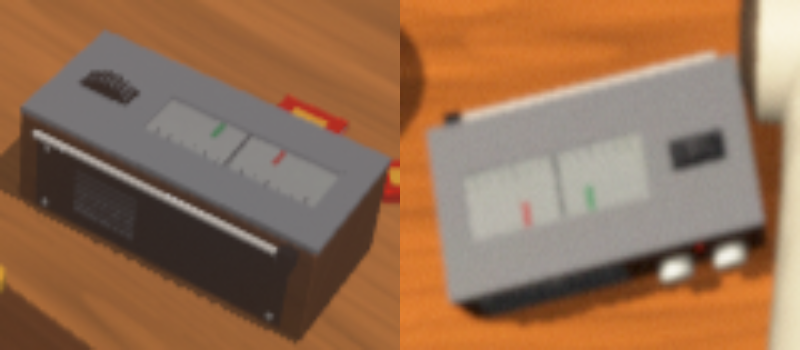

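The right half (top camera) shows the red mark at (527,213), needle at (558,185), green mark at (590,198) and wheel at (697,148). In the scene camera the held book and the pile agree to 0.5 mm in x and y, so only 5.6° of roll is left before lowering.

Request:
{"method": "arm_command", "body": {
  "rows": [
    {"travel":[0,0,1],"roll":2,"fingers":50},
    {"travel":[0,0,3],"roll":4,"fingers":50},
    {"travel":[0,0,6],"roll":5.6,"fingers":50},
    {"travel":[0,0,9],"roll":5.6,"fingers":50},
    {"travel":[0,0,12],"roll":5.6,"fingers":50},
    {"travel":[0,0,14.5],"roll":5.6,"fingers":50},
    {"travel":[0,0,16.2],"roll":5.6,"fingers":50},
    {"travel":[0,0,17.3],"roll":5.6,"fingers":50},
    {"travel":[0,0,17.8],"roll":5.6,"fingers":50},
    {"travel":[0,0,17.8],"roll":5.6,"fingers":50}
  ]
}}

```text
time_s: 9.25
tcp_pos: [0.5377, -0.2127, 0.0524]
ee_rot: [[-0.959, -0.283, -0.0], [-0.283, 0.959, -0.0], [0.0, -0.0, -1.0]]
wrist_force: [-0.9, 0.0, -1.9]
gripper_width: 0.728
```

Run:
```python
import st
from h import *
im,d=capture('scene'); P=pts('scene',d)
for l in ['red_book','middle_book','bottom_book']:
  for r in cut_out('scene',l)[:3]:
    m=r['mask']&(d>0)&(P[...,1]<-.1)
    if m.sum()>20: print(l,r['p'],m.sum(), rect(P,m))
save('low',im[130:260,180:300],4)
```

```text
9.55 [ 0.5382 -0.2128  0.0535  0.187   0.1201 -0.8048] [[-0.959, -0.283, 0.002], [-0.283, 0.959, -0.0], [-0.002, -0.001, -1.0]] 0.7330973130461458 [ -5.5  28.4 -18.7   0.  -42.8 -68. ]
red_book 0.55 366 (((542.8902587890625, -211.9578857421875), (96.82122802734375, 67.23745727539062), 17.607707977294922), np.float64(0.054656120192055846))
middle_book 0.47 123 (((571.8123168945312, -189.8362579345703), (38.99341583251953, 72.53184509277344), 51.10991668701172), np.float64(0.027100689620251917))
bottom_book 0.66 58 (((579.0223388671875, -197.8127899169922), (12.581233024597168, 62.90762710571289), 19.43897247314453), np.float64(0.006416614050413605))
```

View pics/low.png

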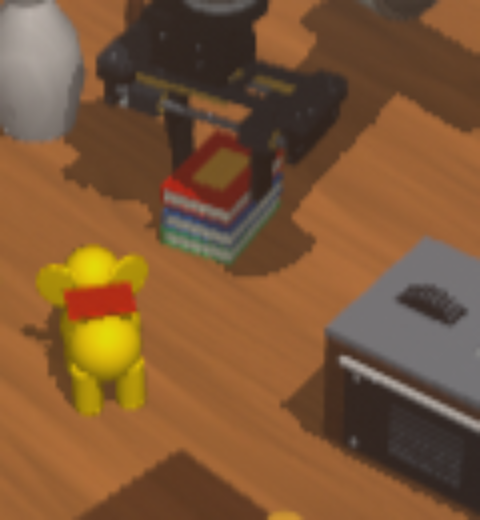

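The red book hangs aligned about 6–7 mm above the blue one, at (215,180). I'll lower the rest, then release.

Request:
{"method": "arm_command", "body": {
  "rows": [
    {"travel":[0,0,0.2],"roll":0,"fingers":50},
    {"travel":[0,0,0.4],"roll":0,"fingers":50},
    {"travel":[0,0,0.5],"roll":0,"fingers":50},
    {"travel":[0,0,0.6],"roll":0,"fingers":50},
    {"travel":[0,0,0.6],"roll":0,"fingers":50},
    {"travel":[0,0,0.6],"roll":0,"fingers":50}
  ]
}}

```text
time_s: 10.35
tcp_pos: [0.5376, -0.2127, 0.0465]
ee_rot: [[-0.959, -0.283, -0.0], [-0.283, 0.959, -0.0], [0.0, -0.0, -1.0]]
wrist_force: [-0.3, -0.6, -1.7]
gripper_width: 0.734
```

```bash
python3 st.py
```

```text
10.65 [ 0.5376 -0.2127  0.0466 -0.0374 -0.2682 -1.2645] [[-0.959, -0.283, 0.0], [-0.283, 0.959, 0.0], [-0.0, -0.0, -1.0]] 0.7320591404190665 [ -5.5  28.9 -19.   -0.  -42.1 -68. ]
```

Request:
{"method": "arm_command", "body": {
  "rows": [
    {"travel":[0,0,0.1],"roll":0,"fingers":50},
    {"travel":[0,0,0.1],"roll":0,"fingers":50},
    {"travel":[0,0,0.1],"roll":0,"fingers":78},
    {"travel":[0,0,0.1],"roll":0,"fingers":90},
    {"travel":[0,0,0.1],"roll":0,"fingers":97},
    {"travel":[0,0,0.1],"roll":0,"fingers":97},
    {"travel":[0,0,0.1],"roll":0,"fingers":97},
    {"travel":[0,0,0.1],"roll":0,"fingers":97}
  ]
}}

```text
time_s: 11.45
tcp_pos: [0.5376, -0.2127, 0.0456]
ee_rot: [[-0.959, -0.283, -0.0], [-0.283, 0.959, -0.0], [0.0, -0.0, -1.0]]
wrist_force: [0.5, -1.0, 0.4]
gripper_width: 0.967
```

Request:
{"method": "arm_command", "body": {
  "rows": [
    {"travel":[0,0,-0.5],"roll":0,"fingers":97},
    {"travel":[0,0,-1.5],"roll":0,"fingers":97},
    {"travel":[0,0,-3],"roll":0,"fingers":97},
    {"travel":[0,0,-6],"roll":0,"fingers":97},
    {"travel":[0,0,-10],"roll":0,"fingers":97},
    {"travel":[0,0,-14],"roll":0,"fingers":97},
    {"travel":[0,0,-17],"roll":0,"fingers":97},
    {"travel":[0,0,-18],"roll":0,"fingers":97},
    {"travel":[0,0,-18],"roll":0,"fingers":97}
  ]
}}

```text
time_s: 12.35
tcp_pos: [0.5382, -0.2128, 0.2278]
ee_rot: [[-0.959, -0.283, 0.005], [-0.283, 0.959, -0.0], [-0.004, -0.002, -1.0]]
wrist_force: [-0.3, -0.5, -0.0]
gripper_width: 0.973
```

Run:
```python
import st
from h import *
im,d=capture('scene'); P=pts('scene',d)
for l in ['red_book','middle_book','bottom_book']:
  for r in cut_out('scene',l)[:3]:
    m=r['mask']&(d>0)&(P[...,1]<-.1)
    if m.sum()>20: print(l,r['p'],m.sum(), rect(P,m))
a=im[150:230,200:280]
im,d=capture('top'); P=pts('top',d); np.savez('t2',im=im,d=d)
for r in cut_out('top','red_book')[:3]:
    m=r['mask']&(d>0)&(P[...,1]<-.1)
    if m.sum()>20: print(l,r['p'],m.sum(), rect(P,m))
b=im[170:250,280:360]
save('pile',np.hstack([a,b]),5)
for l in ['red_mark','green_mark','needle','wheel_top']:
    print(l,[(round(r['p'],2),np.round(r['position'],4)) for r in search_frame('top',l)[:2]])
    print(l,[(round(r['p'],2),r['mask'].sum(),np.argwhere(r['mask']).mean(0)) for r in cut_out('top',l)[:2]])
```

```text
12.65 [ 0.5368 -0.2125  0.2242 -0.0646 -0.0648 -0.4753] [[-0.959, -0.283, -0.003], [-0.283, 0.959, 0.0], [0.003, 0.001, -1.0]] 0.9708950688566892 [ -5.5  17.9  -7.1  -0.  -65.1 -68. ]
red_book 0.9 408 (((538.9549560546875, -210.8753204345703), (95.87993621826172, 67.13751983642578), 17.39157485961914), np.float64(0.04680900971912577))
middle_book 0.7 94 (((547.597412109375, -187.25323486328125), (49.204593658447266, 102.7504653930664), 71.77532196044922), np.float64(0.021974023939741683))
bottom_book 0.81 376 (((537.6781616210938, -215.77000427246094), (91.73429870605469, 64.76141357421875), 16.17980194091797), np.float64(0.04995171366426521))
red_mark []
red_mark []
green_mark []
green_mark []
needle []
needle [(0.43, np.int64(862), array([194.58468677, 400.08700696]))]
wheel_top [(0.68, array([0.5732, 0.1557, 0.1108]))]
wheel_top []
```

View pics/pile.png

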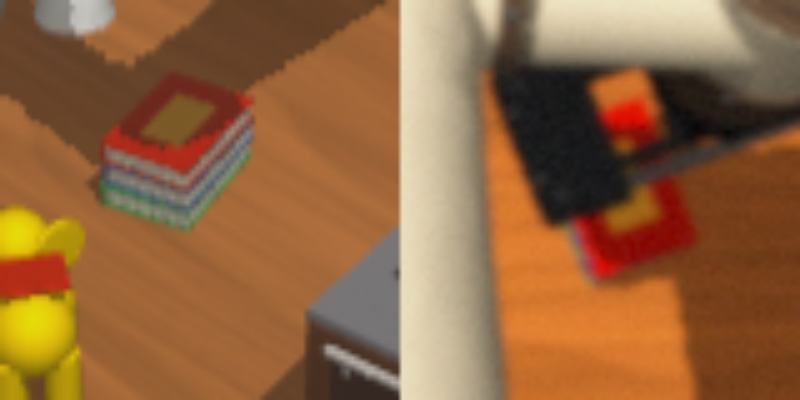

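The red book lies square on the pile in both views, at (180,130) left and (640,200) right. The scene and top measurements stay within about 2 mm of the blue book's earlier position. Next I measure the dial from the unoccluded pictures.

```bash
cat > dial.py <<'E'
from h import *
def rectify(cam,im,c=(585,155.5),yaw=8.6,z=.109,s=4,hx=75,hy=150):
    # output rows: radio x from +hx to -hx, cols: radio y from +hy to -hy ; s px per mm
    k=get_calibration(cam); f=192/np.tan(np.radians(k['fov_y']/2)); R=np.array(k['attitude']); o=np.array(k['origin'])
    X,Y=np.meshgrid(np.arange(hx,-hx,-1/s),np.arange(hy,-hy,-1/s),indexing='ij')
    a=np.radians(yaw); W=np.stack([c[0]+X*np.cos(a)-Y*np.sin(a),c[1]+X*np.sin(a)+Y*np.cos(a),0*X+z*1000],-1)/1000
    q=(W-o)@R; u=f*q[...,0]/q[...,2]+k['cx']; v=f*q[...,1]/q[...,2]+k['cy']
    return cv2.remap(im,u.astype(np.float32),v.astype(np.float32),cv2.INTER_LINEAR),X,Y
def marks(cam,im,**kw):
    J,X,Y=rectify(cam,im,**kw); J=J.astype(float); r,g,b=J[...,0],J[...,1],J[...,2]
    D=(abs(X)<35)&(Y>-45)&(Y<115); o={}
    for n,e in [('red',r-np.maximum(g,b)),('green',g-np.maximum(r,b))]:
        w=np.where(D&(abs(X)<25),np.clip(e-25,0,None),0); o[n]=((w*X).sum()/(w.sum()+1e-9),(w*Y).sum()/(w.sum()+1e-9),w.sum()/16)
    sel=(X>3)&(X<18); g_=J.mean(-1); n_=sel.sum(0)
    prof=(g_*sel).sum(0)/n_.max(); y=Y[0]; base=cv2.blur(prof[None],(61,1))[0]; dk=np.where((y>-30)&(y<100),base-prof,-9)
    i=dk.argmax(); w=np.clip(dk,4,None)-4; w[abs(y-y[i])>4]=0
    o['needle']=((w*y).sum()/(w.sum()+1e-9),dk[i]); return J.astype(np.uint8),o
E
python3 - <<'E'
from dial import *
out=[]
for cam,f in [('top','over_t'),('scene','over')]:
    D=np.load(f+'.npz'); J,o=marks(cam,D['im']); print(cam,{k:np.round(v,2) for k,v in o.items()})
    P=pts(cam,D['d']); z=P[...,2]; m=(abs(z-.112)<.004)&(D['d']>0)&(abs(P[...,0]-.585)<.1)&(abs(P[...,1]-.155)<.18)
    n,L,S,C=cv2.connectedComponentsWithStats(m.astype(np.uint8)); i=S[1:,4].argmax()+1
    print(cv2.minAreaRect((P[L==i][:,:2]*1000).astype(np.float32)),np.median(z[L==i]))
    g=J.mean(-1); 
    # wheel centroid: dark region near (0,-93), rectified at z~.117
    J2,X,Y=rectify(cam,D['im'],z=.118); w=(J2.mean(-1)<75)&(abs(X)<30)&(abs(Y+93)<35); print('wheel',X[w].mean(),Y[w].mean(),np.ptp(X[w]),np.ptp(Y[w]))
    out.append(J)
save('rect',np.vstack(out),.5)
E
```

```text
top {'red': array([ -16.09,   62.69, 3430.31]), 'green': array([-15.81,   5.67, 419.06]), 'needle': array([31.44, 13.39])}
((584.893310546875, 153.83053588867188), (135.1014862060547, 280.5738220214844), 8.568781852722168) 0.11318867304056779
wheel -3.815967345505618 -94.68216731039325 18.5 43.75
scene {'red': array([ -13.86,   66.43, 2319.44]), 'green': array([-12.42,   9.76, 110.81]), 'needle': array([34.8 , 21.18])}
((583.4379272460938, 156.54457092285156), (135.87905883789062, 282.9139404296875), 8.789292335510254) 0.11180334265823133
wheel 3.9841105738643594 -88.21074564193918 28.25 47.25
```

View pics/rect.png

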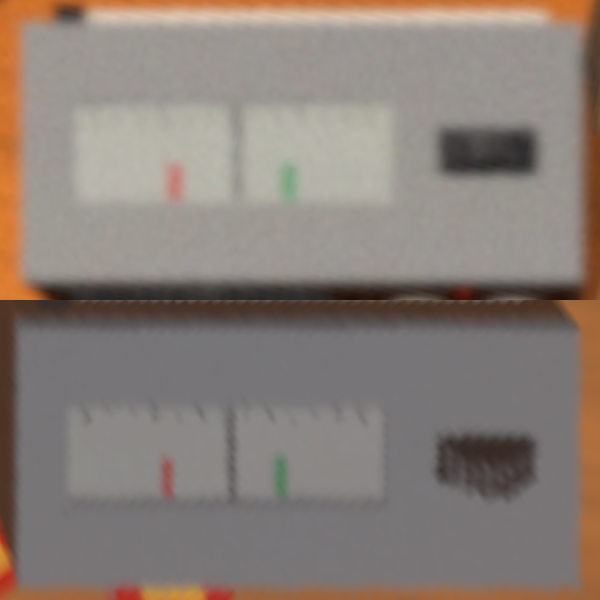

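Both cameras agree: the needle must go +31.4 mm (31.25 top, 31.6 scene), about 68 mm of rim travel. The scene half shows the red mark at x = 168, the needle at x = 232 and the wheel at (487,465). I'll move above the wheel with the fingers shut and the jaw axis along the radio's y.

Request:
{"method": "arm_command", "body": {
  "rows": [
    {"travel":[-2,3.5,0],"roll":1,"fingers":0},
    {"travel":[-4,7,0],"roll":3,"fingers":0},
    {"travel":[-6,10.5,0],"roll":5,"fingers":0},
    {"travel":[-8,14.1,0],"roll":6.5,"fingers":0},
    {"travel":[-10,17.7,0],"roll":7.7,"fingers":0},
    {"travel":[-12,21.2,0],"roll":7.7,"fingers":0},
    {"travel":[-13.5,23.9,0],"roll":7.7,"fingers":0},
    {"travel":[-13.5,23.9,4],"roll":7.7,"fingers":0},
    {"travel":[-13.5,23.9,7.5],"roll":7.7,"fingers":0},
    {"travel":[-13.5,23.9,7.5],"roll":7.7,"fingers":0}
  ]
}}

```text
time_s: 14.35
tcp_pos: [0.5959, 0.0543, 0.1454]
ee_rot: [[-0.988, -0.152, -0.011], [-0.152, 0.988, -0.002], [0.011, -0.001, -1.0]]
wrist_force: [-0.2, -0.1, 0.2]
gripper_width: 0.14
```

```bash
cat > look.py <<'E'
import st, sys
from dial import *
for cam in ['scene','top']:
    im,d=capture(cam); J,o=marks(cam,im); print(cam,{k:np.round(v,1) for k,v in o.items()},'d',round(o['red'][1]-o['needle'][0],2))
    if len(sys.argv)>1: np.savez('cur_'+cam,im=im,d=d)
    if len(sys.argv)>1 and cam=='scene': a=im[150:290,230:400]; save(sys.argv[1],np.hstack([cv2.resize(a,(480,395)),cv2.resize(J,(320,395))[:, :]]),1)
E
python3 look.py wheel
```

```text
14.65 [ 0.6002  0.0546  0.1518  0.2572 -0.1649  0.633 ] [[-0.988, -0.152, 0.004], [-0.152, 0.988, 0.001], [-0.004, 0.0, -1.0]] 0.012246974045300469 [  20.6   23.6   -9.4    0.   -56.7 -101.9]
scene {'red': array([ -13.8,   66.5, 2219.1]), 'green': array([-12.7,   9.8,  86.9]), 'needle': array([34.8, 20.9])} d 31.64
top {'red': array([0., 0., 0.]), 'green': array([-15.3,   5.7, 495.1]), 'needle': array([-0.5, 21.6])} d 0.46
```

View pics/wheel.png

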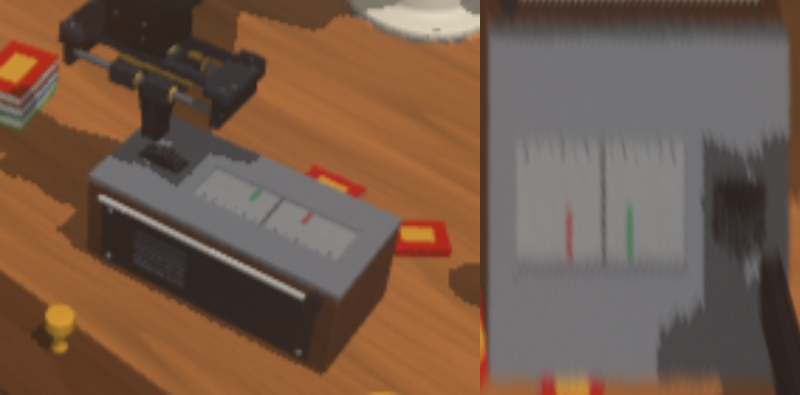

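The shut fingers stand just over the -y part of the wheel at (155,120), and the dial stays visible to the scene camera. I'll descend in small steps and watch the force.

Request:
{"method": "arm_command", "body": {
  "rows": [
    {"travel":[0,0,0.5],"roll":0,"fingers":0},
    {"travel":[0,0,1],"roll":0,"fingers":0},
    {"travel":[0,0,1.3],"roll":0,"fingers":0},
    {"travel":[0,0,1.5],"roll":0,"fingers":0},
    {"travel":[0,0,1.5],"roll":0,"fingers":0},
    {"travel":[0,0,1.5],"roll":0,"fingers":0}
  ]
}}

```text
time_s: 15.35
tcp_pos: [0.5995, 0.0547, 0.1355]
ee_rot: [[-0.988, -0.152, -0.0], [-0.152, 0.988, -0.0], [0.0, -0.0, -1.0]]
wrist_force: [1.0, -0.7, 0.8]
gripper_width: 0.007
```

```bash
python3 st.py
```

```text
15.65 [ 0.5995  0.0547  0.1357  0.2136 -0.0122 -0.239 ] [[-0.988, -0.152, 0.0], [-0.152, 0.988, 0.0], [-0.0, 0.0, -1.0]] 0.0048701093507007446 [  20.6   24.6  -10.5   -0.   -54.8 -101.9]
```

Request:
{"method": "arm_command", "body": {
  "rows": [
    {"travel":[0,0,0.05],"roll":0,"fingers":0},
    {"travel":[0,0,0.1],"roll":0,"fingers":0},
    {"travel":[0,0,0.15],"roll":0,"fingers":0},
    {"travel":[0,0,0.15],"roll":0,"fingers":0}
  ]
}}

```text
time_s: 16.05
tcp_pos: [0.5995, 0.0547, 0.1341]
ee_rot: [[-0.988, -0.152, 0.0], [-0.152, 0.988, -0.0], [-0.0, -0.0, -1.0]]
wrist_force: [-0.2, -0.1, 0.5]
gripper_width: 0.008
```

Request:
{"method": "arm_command", "body": {
  "rows": [
    {"travel":[0,0,0.03],"roll":0,"fingers":0},
    {"travel":[0,0,0.03],"roll":0,"fingers":0},
    {"travel":[0,0,0.03],"roll":0,"fingers":0}
  ]
}}

```text
time_s: 16.35
tcp_pos: [0.5995, 0.0547, 0.1339]
ee_rot: [[-0.988, -0.152, 0.0], [-0.152, 0.988, 0.0], [-0.0, -0.0, -1.0]]
wrist_force: [-0.6, -0.7, 1.5]
gripper_width: 0.006
```

Request:
{"method": "arm_command", "body": {
  "rows": [
    {"travel":[0,0,0.02],"roll":0,"fingers":0},
    {"travel":[0,0,0.03],"roll":0,"fingers":0},
    {"travel":[0,0,0.03],"roll":0,"fingers":0}
  ]
}}

```text
time_s: 16.65
tcp_pos: [0.5995, 0.0547, 0.1338]
ee_rot: [[-0.988, -0.152, 0.0], [-0.152, 0.988, 0.0], [-0.0, -0.0, -1.0]]
wrist_force: [-0.1, 0.0, 2.3]
gripper_width: 0.005
```

```bash
python3 st.py
```

```text
16.95 [ 0.5995  0.0547  0.1338 -1.012   0.0781  3.7455] [[-0.988, -0.152, 0.0], [-0.152, 0.988, 0.0], [-0.0, -0.0, -1.0]] -5.558295204872288e-05 [  20.6   24.8  -10.7    0.   -54.6 -101.9]
```

Request:
{"method": "arm_command", "body": {
  "rows": [
    {"travel":[0,0,0.04],"roll":0,"fingers":0},
    {"travel":[0,0,0.04],"roll":0,"fingers":0},
    {"travel":[0,0.2,0.04],"roll":0,"fingers":0},
    {"travel":[0,0.4,0.04],"roll":0,"fingers":0},
    {"travel":[0,0.6,0.04],"roll":0,"fingers":0},
    {"travel":[0,0.8,0.04],"roll":0,"fingers":0},
    {"travel":[0,1.0,0.04],"roll":0,"fingers":0},
    {"travel":[0,1.0,0.04],"roll":0,"fingers":0}
  ]
}}

```text
time_s: 17.75
tcp_pos: [0.5982, 0.0643, 0.1343]
ee_rot: [[-0.988, -0.153, 0.001], [-0.153, 0.988, -0.001], [-0.001, -0.001, -1.0]]
wrist_force: [-2.6, -1.8, 8.8]
gripper_width: 0.006
```

```bash
python3 look.py
```

```text
18.05 [ 0.5981  0.0642  0.1343 -2.1058 -0.8933  8.6162] [[-0.988, -0.152, 0.001], [-0.152, 0.988, -0.001], [-0.001, -0.001, -1.0]] 0.004414705667003016 [ 2.160e+01  2.470e+01 -1.070e+01  1.000e-01 -5.460e+01 -1.028e+02]
scene {'red': array([ -13.8,   66.4, 2185. ]), 'green': array([-12.8,   9.8,  87.2]), 'needle': array([38.9, 20.8])} d 27.51
top {'red': array([-11.2,  61.9,  17.6]), 'green': array([-19.2,   5.2, 161.4]), 'needle': array([ 9.6, 17.3])} d 52.27
```

The wheel rolls without slipping: 4.1 mm of needle for 9.6 mm of drag at about 8.6 N. I continue the stroke, lift, go back and drag again.

Request:
{"method": "arm_command", "body": {
  "rows": [
    {"travel":[0,0.2,0],"roll":0,"fingers":0},
    {"travel":[0,0.4,0],"roll":0,"fingers":0},
    {"travel":[0,0.6,0],"roll":0,"fingers":0},
    {"travel":[0,0.8,0],"roll":0,"fingers":0},
    {"travel":[0,1.0,0],"roll":0,"fingers":0},
    {"travel":[0,1.0,0],"roll":0,"fingers":0}
  ]
}}

```text
time_s: 18.75
tcp_pos: [0.5967, 0.0745, 0.1337]
ee_rot: [[-0.988, -0.152, 0.001], [-0.152, 0.988, -0.0], [-0.001, -0.0, -1.0]]
wrist_force: [-1.2, -0.3, 5.9]
gripper_width: 0.002
```

Request:
{"method": "arm_command", "body": {
  "rows": [
    {"travel":[0,0,-0.5],"roll":0,"fingers":0},
    {"travel":[0,0,-0.8],"roll":0,"fingers":0},
    {"travel":[0,-1,-0.8],"roll":0,"fingers":0},
    {"travel":[0,-2,-0.8],"roll":0,"fingers":0},
    {"travel":[0,-2,-0.8],"roll":0,"fingers":0},
    {"travel":[0,-2,-0.5],"roll":0,"fingers":0},
    {"travel":[0,-2,-0.2],"roll":0,"fingers":0},
    {"travel":[0,-2,-0.1],"roll":0,"fingers":0},
    {"travel":[0,-2,-0.03],"roll":0,"fingers":0},
    {"travel":[0,-2,0],"roll":0,"fingers":0}
  ]
}}

```text
time_s: 19.75
tcp_pos: [0.5993, 0.0547, 0.1337]
ee_rot: [[-0.988, -0.153, -0.0], [-0.153, 0.988, -0.0], [0.0, -0.0, -1.0]]
wrist_force: [-2.0, -1.0, 5.5]
gripper_width: 0.007
```

```bash
python3 look.py
```

```text
20.05 [ 0.5993  0.0547  0.1337 -2.2007 -0.7534  4.9349] [[-0.988, -0.152, 0.0], [-0.152, 0.988, -0.0], [-0.0, -0.0, -1.0]] 0.0052642401216278 [  20.6   24.7  -10.7    0.   -54.6 -101.9]
scene {'red': array([ -13.9,   66.4, 2183.6]), 'green': array([-12.8,   9.8,  85.4]), 'needle': array([43.6, 19.8])} d 22.87
top {'red': array([0., 0., 0.]), 'green': array([-15.2,   5.3, 478.5]), 'needle': array([-2.1, 16.4])} d 2.07
```

Request:
{"method": "arm_command", "body": {
  "rows": [
    {"travel":[0,0.25,0.02],"roll":0,"fingers":0},
    {"travel":[0,0.5,0.02],"roll":0,"fingers":0},
    {"travel":[0,0.75,0.02],"roll":0,"fingers":0},
    {"travel":[0,1.0,0.02],"roll":0,"fingers":0},
    {"travel":[0,1.25,0.02],"roll":0,"fingers":0},
    {"travel":[0,1.5,0.02],"roll":0,"fingers":0},
    {"travel":[0,1.75,0.02],"roll":0,"fingers":0},
    {"travel":[0,2.0,0.02],"roll":0,"fingers":0},
    {"travel":[0,2.0,0.02],"roll":0,"fingers":0}
  ]
}}

```text
time_s: 21.05
tcp_pos: [0.5965, 0.0747, 0.1335]
ee_rot: [[-0.988, -0.153, 0.001], [-0.153, 0.988, 0.0], [-0.001, -0.0, -1.0]]
wrist_force: [-2.3, -0.5, 6.7]
gripper_width: 0.007
```

Request:
{"method": "arm_command", "body": {
  "rows": [
    {"travel":[0,0,-0.5],"roll":0,"fingers":0},
    {"travel":[0,0,-0.8],"roll":0,"fingers":0},
    {"travel":[0,-1,-0.8],"roll":0,"fingers":0},
    {"travel":[0,-2,-0.8],"roll":0,"fingers":0},
    {"travel":[0,-2,-0.8],"roll":0,"fingers":0},
    {"travel":[0,-2,-0.5],"roll":0,"fingers":0},
    {"travel":[0,-2,-0.2],"roll":0,"fingers":0},
    {"travel":[0,-2,-0.1],"roll":0,"fingers":0},
    {"travel":[0,-2,-0.03],"roll":0,"fingers":0},
    {"travel":[0,-2,0],"roll":0,"fingers":0}
  ]
}}

```text
time_s: 22.05
tcp_pos: [0.5994, 0.0547, 0.1336]
ee_rot: [[-0.988, -0.153, 0.0], [-0.153, 0.988, -0.001], [-0.0, -0.001, -1.0]]
wrist_force: [-2.2, -1.2, 6.2]
gripper_width: 0.004
```

```bash
python3 look.py
```

```text
22.35 [ 0.5994  0.0547  0.1337 -1.735  -1.0268  5.1244] [[-0.988, -0.152, 0.0], [-0.152, 0.988, -0.0], [-0.0, -0.0, -1.0]] 0.00348758107618997 [  20.6   24.7  -10.7    0.   -54.6 -101.9]
scene {'red': array([ -13.9,   66.4, 2213.4]), 'green': array([-12.7,   9.8,  73.4]), 'needle': array([53.3, 21.5])} d 13.18
top {'red': array([0., 0., 0.]), 'green': array([-15.2,   5.4, 492.4]), 'needle': array([-2. , 15.6])} d 2.04
```

Request:
{"method": "arm_command", "body": {
  "rows": [
    {"travel":[0,0.25,0.02],"roll":0,"fingers":0},
    {"travel":[0,0.5,0.02],"roll":0,"fingers":0},
    {"travel":[0,0.75,0.02],"roll":0,"fingers":0},
    {"travel":[0,1.0,0.02],"roll":0,"fingers":0},
    {"travel":[0,1.25,0.02],"roll":0,"fingers":0},
    {"travel":[0,1.5,0.02],"roll":0,"fingers":0},
    {"travel":[0,1.75,0.02],"roll":0,"fingers":0},
    {"travel":[0,2.0,0.02],"roll":0,"fingers":0},
    {"travel":[0,2.0,0.02],"roll":0,"fingers":0}
  ]
}}

```text
time_s: 23.35
tcp_pos: [0.5965, 0.0748, 0.1336]
ee_rot: [[-0.988, -0.153, 0.001], [-0.153, 0.988, 0.0], [-0.001, -0.0, -1.0]]
wrist_force: [-2.3, -0.4, 7.0]
gripper_width: 0.002
```

Request:
{"method": "arm_command", "body": {
  "rows": [
    {"travel":[0,0,-0.5],"roll":0,"fingers":0},
    {"travel":[0,0,-0.8],"roll":0,"fingers":0},
    {"travel":[0,-1,-0.8],"roll":0,"fingers":0},
    {"travel":[0,-2,-0.8],"roll":0,"fingers":0},
    {"travel":[0,-2,-0.8],"roll":0,"fingers":0},
    {"travel":[0,-2,-0.5],"roll":0,"fingers":0},
    {"travel":[0,-2,-0.2],"roll":0,"fingers":0},
    {"travel":[0,-2,-0.1],"roll":0,"fingers":0},
    {"travel":[0,-2,-0.03],"roll":0,"fingers":0},
    {"travel":[0,-2,0],"roll":0,"fingers":0}
  ]
}}

```text
time_s: 24.35
tcp_pos: [0.5995, 0.0546, 0.1336]
ee_rot: [[-0.988, -0.153, 0.0], [-0.153, 0.988, -0.001], [-0.0, -0.001, -1.0]]
wrist_force: [-1.6, -1.0, 7.0]
gripper_width: 0.005
```

```bash
python3 look.py near
```

```text
24.65 [ 0.5994  0.0547  0.1337 -1.9011 -1.0868  5.3277] [[-0.988, -0.153, 0.0], [-0.153, 0.988, -0.0], [-0.0, -0.001, -1.0]] 0.004127376820524898 [  20.6   24.7  -10.7    0.   -54.5 -101.9]
scene {'red': array([ -13.7,   66.5, 2066.2]), 'green': array([-12.6,   9.7,  84.7]), 'needle': array([62.6, 22.3])} d 3.94
top {'red': array([0., 0., 0.]), 'green': array([-15.1,   5.5, 509.9]), 'needle': array([-1.9, 17.1])} d 1.94
```

View pics/near.png

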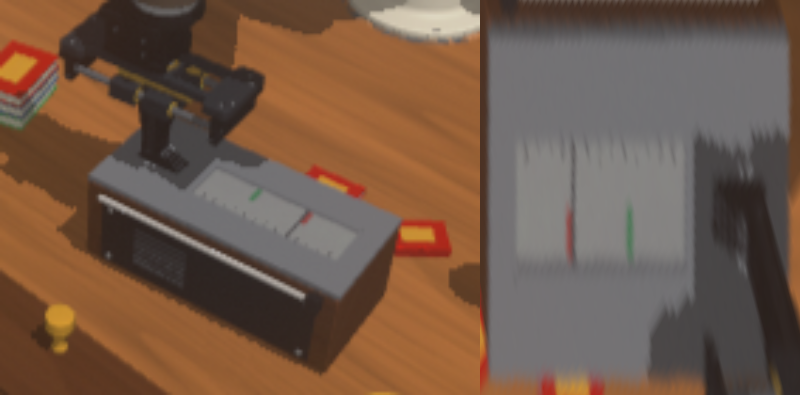

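The needle is about 3.8 mm short of the red mark, seen in the rectified view at x = 573 against x = 569. I'll make one short last drag, then lift clear.

Request:
{"method": "arm_command", "body": {
  "rows": [
    {"travel":[0,0.2,0.02],"roll":0,"fingers":0},
    {"travel":[0,0.4,0.02],"roll":0,"fingers":0},
    {"travel":[0,0.6,0.02],"roll":0,"fingers":0},
    {"travel":[0,0.75,0.02],"roll":0,"fingers":0},
    {"travel":[0,0.85,0.02],"roll":0,"fingers":0},
    {"travel":[0,0.85,0.02],"roll":0,"fingers":0},
    {"travel":[0,0.85,0.02],"roll":0,"fingers":0}
  ]
}}

```text
time_s: 25.45
tcp_pos: [0.5982, 0.0629, 0.1343]
ee_rot: [[-0.988, -0.153, 0.001], [-0.153, 0.988, -0.001], [-0.001, -0.001, -1.0]]
wrist_force: [-3.5, -1.1, 9.3]
gripper_width: 0.003
```

Request:
{"method": "arm_command", "body": {
  "rows": [
    {"travel":[0,0,-0.2],"roll":0,"fingers":0},
    {"travel":[0,0,-1],"roll":0,"fingers":0},
    {"travel":[0,0,-3],"roll":0,"fingers":0},
    {"travel":[0,0,-5],"roll":0,"fingers":0},
    {"travel":[0,-4,-7],"roll":0,"fingers":0},
    {"travel":[0,-8,-9],"roll":0,"fingers":0},
    {"travel":[0,-12,-10],"roll":0,"fingers":0},
    {"travel":[0,-12,-10],"roll":0,"fingers":0}
  ]
}}

```text
time_s: 26.25
tcp_pos: [0.6176, -0.0591, 0.2345]
ee_rot: [[-0.989, -0.148, 0.004], [-0.148, 0.989, -0.0], [-0.004, -0.001, -1.0]]
wrist_force: [0.4, 0.4, 0.3]
gripper_width: 0.005
```

```bash
python3 look.py
python3 - <<'E'
from dial import *
out=[]
for cam in ['top','scene']:
    im,d=capture(cam); out.append(rectify(cam,im)[0][160:460,80:700]); P=pts(cam,d)
    for r in cut_out(cam,'red_book')[:3]:
        m=r['mask']&(d>0)&(P[...,1]<-.1)
        if m.sum()>20: print(cam,m.sum(),rect(P,m))
    for l in ['elephant','cup','bell','vase']: print(l,[np.round(r['position'],3).tolist() for r in search_frame(cam,l)[:1]])
save('final',np.vstack(out),.9)
E
```

```text
26.55 [ 0.6162 -0.0554  0.2321  0.1715  0.2671 -0.549 ] [[-0.988, -0.154, -0.001], [-0.154, 0.988, 0.0], [0.001, 0.0, -1.0]] 0.007254210168151017 [  9.9  21.5  -0.6  -0.  -67.9 -91.1]
scene {'red': array([-17.5,  67.7,  19.6]), 'green': array([-12.6,   9.8, 101.9]), 'needle': array([66.5, 21.6])} d 1.19
top {'red': array([-16.5,  61.6, 579.4]), 'green': array([0., 0., 0.]), 'needle': array([64.4, 11.8])} d -2.74
top 710 (((538.1434326171875, -215.66629028320312), (92.57847595214844, 64.22997283935547), 15.879067420959473), np.float64(0.05005341702161359))
elephant [[0.712, -0.193, 0.07]]
cup [[0.416, 0.385, 0.043]]
bell [[0.451, -0.401, 0.035]]
vase [[0.547, -0.42, 0.108]]
scene 442 (((537.8524780273438, -212.97055053710938), (98.01449584960938, 67.541015625), 16.488828659057617), np.float64(0.04666570712677215))
elephant [[0.743, -0.129, 0.072]]
cup [[0.429, 0.377, 0.053]]
bell [[0.462, -0.4, 0.026]]
vase [[0.571, -0.411, 0.091]]
```

View pics/final.png

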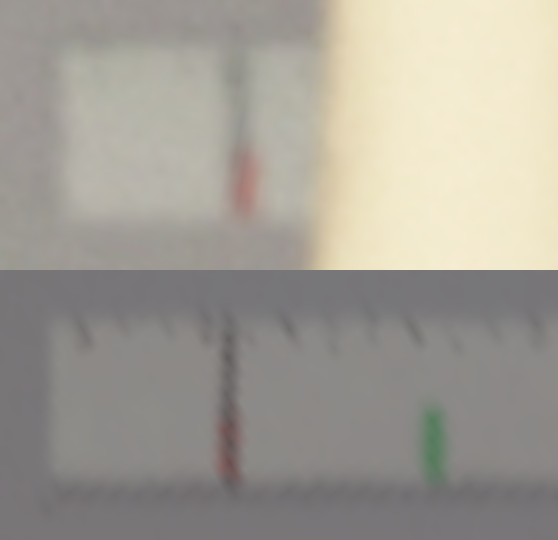

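The needle now stands over the red mark. In the scene half (bottom) both are at x = 229. In the top half it reads about +1.7 mm, but the arm partly blocks that view, so I'll clear the arm and average a few pictures to settle it.

Request:
{"method": "arm_command", "body": {
  "rows": [
    {"travel":[2,-3.5,-0.5],"roll":0,"fingers":0},
    {"travel":[4,-7,-1],"roll":0,"fingers":0},
    {"travel":[6,-10,-1.5],"roll":0,"fingers":0},
    {"travel":[8,-14,-2],"roll":0,"fingers":0},
    {"travel":[8,-15,-2],"roll":0,"fingers":0},
    {"travel":[8,-15,-2],"roll":0,"fingers":0}
  ]
}}

```text
time_s: 27.85
tcp_pos: [0.5599, -0.2174, 0.2525]
ee_rot: [[-0.989, -0.149, 0.0], [-0.149, 0.989, 0.0], [-0.0, -0.0, -1.0]]
wrist_force: [0.3, 0.8, -0.5]
gripper_width: 0.007
```

Run:
```python
import st
from dial import *
for cam,ref in [('top','over_t'),('scene','over')]:
    im=np.mean([capture(cam)[0].astype(np.float32) for _ in range(6)],0)
    for n,I in [('before',np.load(ref+'.npz')['im']),('now',im)]:
        J,X,Y=rectify(cam,I.astype(np.float32)); y=Y[0]
        o=[]
        for lo,hi in [(0,18),(6,20)]:
            s=(X>lo)&(X<hi); p=(J.mean(-1)*s).sum(0)/s.sum(0)
            k=30 if n=='before' else 63
            w=abs(y-k)<6; b=np.percentile(p[w],80); q=np.where(w,np.clip(b-p-3,0,None),0); o.append((q*y).sum()/q.sum())
        r=J[...,0]-J[...,1:].max(-1); w=np.where((abs(X+16)<12)&(abs(Y-64)<8),np.clip(r-12,0,None),0)
        cols=w.sum(0); e=y[cols>.3*cols.max()]
        print(cam,n,'needle',np.round(o,2),'red',round((w*Y).sum()/w.sum(),2),'extent',e.min(),e.max())
```

```text
28.15 [ 0.5603 -0.2151  0.2521 -0.2834  0.0748 -0.4736] [[-0.988, -0.154, -0.0], [-0.154, 0.988, 0.0], [0.0, 0.0, -1.0]] 0.007890557115527852 [ -5.5  18.9  -1.5  -0.  -69.6 -75.6]
top before needle [31.47 31.62] red 62.74 extent 58.5 67.0
top now needle [64.12 64.35] red 61.62 extent 58.25 65.0
scene before needle [33.97 34.07] red 66.43 extent 63.5 69.5
scene now needle [66.36 66.32] red 66.82 extent 63.75 69.5
```

The estimates agree well within ±2.5 mm: scene about +0.2 mm, top about +1.4 mm, and the no-slip drag total (68.8 mm × 0.46) about +0.4 mm. The arm is clear of everything, so I'm handing in.

```bash
python3 -c "
from station import *; print(finish_job())"
```

```text
the job is handed in; nothing more can be done
None
```

The job is handed in. The red book lies on the pile of two, and the needle stands over the red station mark. `finish_job` gives no verdict, so this rests on my own checks.

- **Book:** I gripped the largest red book across its width, carried it over and let it go with about 1 mm or less to drop. Last check: its centre is within about 2 mm of where each camera had the blue book beforehand, its angle within about 1°, and its top at about 48 mm as expected.
- **Needle:** I rolled the wheel with the shut fingertips in four strokes, three of about 20 mm and one of about 8 mm, pressing with 5–9 N. The estimates of how far the needle is past the mark's centre disagree slightly: scene camera about +0.2 mm, drag total about +0.4 mm, top camera about +1.4 mm. All are inside the 2.5 mm limit, so I left it there.
- **Other things:** The cup, bell and vase read within about 6 mm of their starting places in both cameras. The elephant reads unchanged in the scene camera. The top camera put it about 40 mm off, which I took for the arm partly hiding it and did not recheck.
- **One refused move:** An early move was rejected, most likely because I left out the roll value, and I repeated it with no effect on the scene. The run took about 29 s of the 64 s allowed.

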